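# Clean a probe's contact strip, then draw its sprung rod out to the red mark and hold

## Task

Take the orange cleaning block from its tray and rub the copper contact strip of the probe holder with it: press it lightly on the end nearest the black handle and slide it slowly, pressed on all the way, to the far end, then stand the block back upright in the tray. Then take the black handle, pull the sprung rod out until the handle is level with the red clip on the scale (not the blue one), and finish while still holding it there, because the spring pulls it back. Press gently, and leave the bottles and other things on the bench where they are.

Things in the scene. Friction and masses are not known exactly. Their poses are not given: they have to be found in the camera images.
- holder: Probe holder fixed to the bench: aluminium plate 380 x 150 x 12 mm. Origin: at bench height under the handle's axis with the rod fully in. Its x axis (level) is the direction in which the rod pulls out, z is up. A steel barrel in green blocks, 63 mm tall at most, lies behind the handle at x -190 to -40 mm; the copper strip is at y = -65 mm, the white scale with the clips at y = +45 mm.
- rod (a joint): How far the sprung rod is pulled out of the barrel, in m: 0 is fully in, the stop is at 0.16. The spring pulls it back with 4 N at 0, rising by 5 N per 100 mm; let go, it returns to 0.
- handle (a point): Middle of the grip of the black upright handle on the rod's end: a round post 22 mm across with a yellow top, from 36 to 102 mm above the bench; this point is on its axis, 80 mm above the bench. It moves with the rod along the holder's x. The rod (14 mm thick) joins it from behind and a thin brass arm reaches sideways to the holder's -y, both below 53 mm.
- red_mark (a point): Top of the fixed red clip on the scale (12 mm along the scale, 30 mm across, top 32 mm above the bench), 45 mm to the holder's +y side of the rod's axis; axes as the holder's. The handle is level with it when its axis has the same x in the holder's frame as this point, which lies 70 to 125 mm from the handle's home.
- blue_mark (a point): Top of the blue clip, same shape, for another probe: not to be used.
- strip_near (a point): The end of the copper strip nearest the handle, on the middle of its top face, 35 mm above the bench when not pressed. The strip is 140 mm long along the holder's x, 24 mm wide, and floats on springs: it sinks straight down as it is pressed. Its axes are those of the holder.
- strip_far (a point): The other end of the copper strip, middle of its top face, 140 mm further along the holder's x.
- strip (a joint): How far the copper strip is pressed down, in m: 0 when free; about 1.5 N starts it moving, and each mm takes another 0.5 N; the stop is at 0.010 (about 6.5 N), beyond which it is rigid.
- tray: Shallow blue tray fixed on the bench, 150 (its x) x 170 (its y) mm outside, 18 mm high, walls and floor 5 mm thick. Origin: centre of its underside, at bench height.
- block_center (a point): Centre of the cleaning block: 60 mm long (its x), 30 mm wide (its y), 55 mm tall (z, up), 120 g; orange grip above a grey cleaning face 16 mm thick at the bottom. It stands upright on the tray's floor, so this centre is 32.5 mm above the bench there. It is symmetrical end for end.
- media_bottle: Bystander, to be left alone: amber bottle with green cap, 80 mm across, 170 mm tall. Origin: centre of its underside.
- white_bottle: Bystander, to be left alone: white bottle, 56 mm across, 120 mm tall. Origin: centre of its underside.
- beaker: Bystander, to be left alone: glass beaker, 70 mm across, 85 mm tall. Origin: centre of its underside.
- dish: Bystander, to be left alone: clear flat dish, 90 mm across, 14 mm tall. Origin: centre of its underside.
- vial: Bystander, to be left alone: small glass jar with black cap, 26 mm across, 55 mm tall. Origin: centre of its underside.
- buffer_jar: Bystander, to be left alone: white jar with yellow cap, 60 mm across, 70 mm tall. Origin: centre of its underside.
- spare_probe: Bystander, to be left alone: spare probe lying down, 140 mm long, 22 mm thick. Origin: centre of its underside.
Not all that is in view belongs to the job. What is shaped like the part that bears block_center but pink is not meant. Of the things shaped like the tray, the blue one is meant.

How it is judged:
By the outcome, as a careful person would: the job done as asked, in the order asked, and still so for the second after the job is handed in, while the arm keeps its last pose, push and grip.
It also fails if it takes over 72 s, if anything falls off the work surface, if the arm or the gripper's body presses on something with over 40 N, if the wrist force passes 120 N, or if a joint passes its speed limit or range.

## Robot

A 6-joint arm with a two-finger parallel gripper is mounted at the origin on the work surface. World frame = base frame: x ahead of the robot, y to its left, z up, the work surface at z = 0. Lengths are in m, angles in degrees, forces in N, time in s.
With the tool pointing down it reaches from about 0.325 to 0.775 m from the base axis. Payload 9.3 kg.
Tool frame: the origin (TCP) lies midway between the tips of the shut fingers; the grasp point (between the pads) lies 19 mm behind it (r.grip_depth is the distance from the TCP to the grasp point, in m); z points along the fingers, y is the direction in which the jaws open and shut (so a half turn about z gives the same grasp; the last joint's range is limited). The gripper opens to 85 mm and grips with 20 to 120 N. Pads are 22 mm wide; open, the fingers measure 114 mm over their backs; the gripper's body (76 mm by 85 mm) begins 54 mm behind the grasp point. The pads swing forward as they close: fully open they stand 13 mm farther back than shut.
Start: joints at [-8.743, 14.817, 1.232, 76.415, 0, 81.257], TCP at [0.55, -0, 0.193] pointing down, gripper open.
Joint ranges: [-174.27, 174.27], [-52.1, 104.24], [-59.71, 78.15], [-110.17, 111.67], [-87.03, 83.33], [-180, 180]. Speed limits (degrees/s): [127.2, 127.2, 159.86, 180, 180, 180].

## Interface

Orientations are given as a 3x3 rotation matrix whose columns are the frame's x, y, z axes.
In Python, from rig import r, eyes gives the robot as it stands.
- The arm moves only by the shell command python3 -m creep 'ROWS'. ROWS is text: rows parted by semicolons, each of 5 numbers parted by spaces: the shift along the tool's x, y, z in mm, then the turn about the tool's z in rad, then the closure, from 0 (fully open) to 1 (shut). A call has 1 to 10 rows; each row shifts and turns the commanded pose from where the row before left it, along the tool's axes as they then stand; what a row does not reach is not made up. A row lasts 1/8 s, in which the tool goes at most 62.5 mm and 10.7 degrees, less where a joint would pass 70% of its speed; a pose out of reach is approached as far as the arm can. A call is refused whole if a number of a shift passes 62.5 or a number of a turn 0.188, either way. A call with a gripper value outside its range is refused whole. The fingers move at their own pace and stop on an object; the grip force is fixed at half the most. Time passes only in rows, so rows that do not move let the fingers close. It gives the time, the measured TCP pose, the force and the opening at its end, in the units of the state.
- r.state(): the state, without advancing time (a new reading comes with each control period).
- eyes.read_camera(name): name is "scene" or "side" or "wrist"; returns a dict with "pixels" (480x640x3 uint8, red, green, blue), "range_z" (480x640 float32, m along the optical axis (not along the pixel's ray), 0 where there is no reading), "fx", "fy", "cx", "cy" (pixels), "k1" (the pictures are not rectified: a ray, as slopes to the right and down, at radius r is drawn at 1 + k1 r^2 times it, then the intrinsics apply), "eye" and "orientation" of the camera in the world. Camera axes: x right, y down, z forward; pixel columns grow to the right and rows downward; lengths in m; the calibration is good to about 2 mm. A picture is of the moment at which its call begins.
- r.hand_in(): hands the job in, once; it reports no verdict.
The state is a dict: "t": time; "joint_positions": joint angles; "dq": joint speeds; "tau": joint torques, N m; "tcp_pos": TCP position; "tcp_rot": TCP orientation; "contact_force": force on the tool from outside, world axes, zero at the start; "torque": the same for the moment, N m; "grip_width": finger opening in m.
Only numpy, scipy, OpenCV 4.12 (cv2) and the standard library are available. Lean on these libraries where they do the work, as an engineer would, in place of code of your own. Each camera call takes 0.05 s, during which the arm holds its last target.

## Working session

There is one attempt and no reset: what is moved stays moved. The work goes in short steps, Python scripts to look and compute and a shell command to move; the robot and the scene stay as the last step left them, time stands still between calls to the robot, and variables do not carry over. Pictures are saved under pics/ and viewed, and the job is handed in when it is done.

```bash
mkdir -p pics; ls; python3 - <<'E'
from rig import r, eyes
import cv2
print(r.state())
for n in ("scene","side","wrist"):
    c=eyes.read_camera(n); cv2.imwrite(f"pics/{n}0.png",c["pixels"][:,:,::-1])
    print(n,{k:c[k] for k in c if k not in("pixels","range_z")})
E
```

```text
pics
{'t': 0.0, 'joint_positions': array([-8.74370930e+00,  1.48507685e+01,  1.18825162e+00,  7.64128734e+01,
       -3.93341132e-04,  8.12588291e+01]), 'dq': array([-0.02967108,  0.07942291,  0.05104539, -0.08264444,  0.05257336,
       -0.0331066 ]), 'tau': array([-2.65873996e-04, -5.55637658e+01,  3.44536042e+01,  1.31759423e-02,
       -2.94380488e-04,  4.47349430e-05]), 'tcp_pos': array([5.49676729e-01, 3.91338174e-05, 1.92555764e-01]), 'tcp_rot': array([[ 4.44253656e-05,  9.99999152e-01, -1.30156015e-03],
       [ 9.99999980e-01, -4.41738923e-05,  1.93237161e-04],
       [ 1.93179503e-04, -1.30156871e-03, -9.99999134e-01]]), 'contact_force': array([-0.19593819, -0.20229949,  0.08227993]), 'torque': array([ 0.02439314, -0.03705675, -0.01035124]), 'grip_width': 0.08529691608222105}
scene {'fx': 477.0685342870637, 'fy': 477.0685342870637, 'cx': 321.0671713683148, 'cy': 238.0998124383503, 'k1': -0.08497298770020588, 'eye': array([1.32238819, 0.54451286, 0.87584693]), 'orientation': array([[-0.59038571,  0.5179291 , -0.61902678],
       [ 0.80705958,  0.38830217, -0.44483284],
       [ 0.00997757, -0.76221445, -0.6472477 ]])}
side {'fx': 479.8397808783224, 'fy': 479.8397808783224, 'cx': 320.5281721778314, 'cy': 227.9582965576993, 'k1': -0.13279699851827204, 'eye': array([ 0.21547913, -1.04542286,  0.93082913]), 'orientation': array([[ 0.9558364 , -0.17823722,  0.23368412],
       [-0.29385856, -0.59282501,  0.74980374],
       [ 0.00489085, -0.78535979, -0.61902026]])}
wrist {'fx': 347.96288153400445, 'fy': 347.96288153400445, 'cx': 323.67918535494726, 'cy': 241.70154678365958, 'k1': -0.050179175497439554, 'eye': array([0.54970631, 0.0814082 , 0.37354998]), 'orientation': array([[ 9.99997625e-01,  6.36959082e-04, -2.08426910e-03],
       [-6.21486202e-05, -9.47615868e-01, -3.19412214e-01],
       [-2.17853898e-03,  3.19411585e-01, -9.47613578e-01]])}
```

View pics/scene0.png

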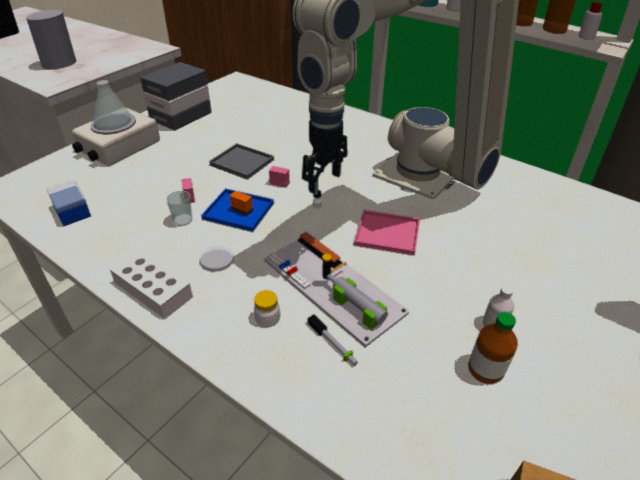

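View pics/side0.png

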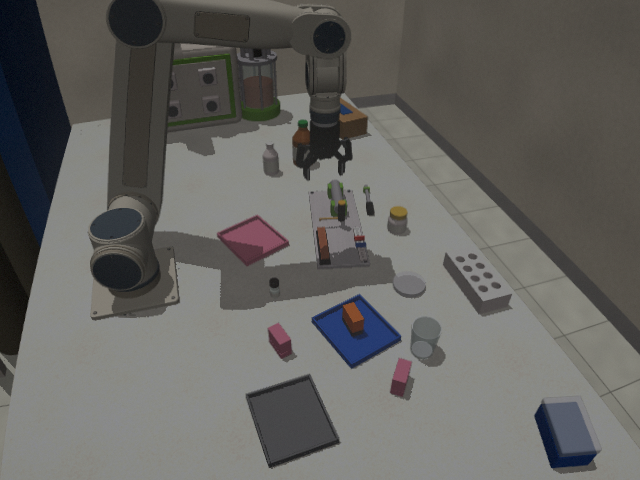

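View pics/wrist0.png

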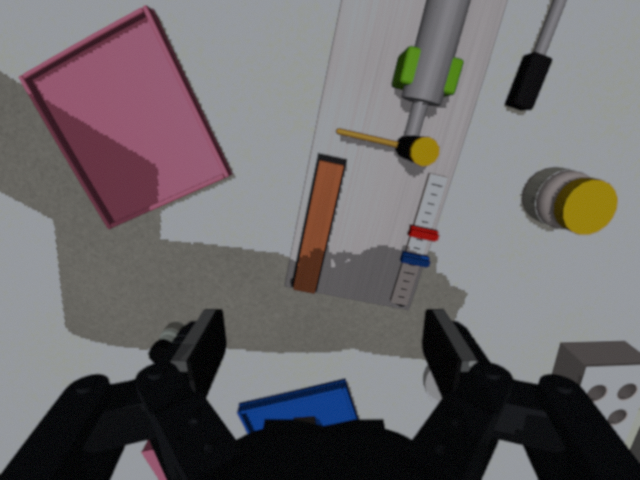

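The orange block stands in the blue tray, at scene (241,202) and side (353,318). The blocks at scene (279,177) and (188,190) are pink, so they are decoys. The wrist view shows the holder with the copper strip at (320,225), handle top at (425,150), red clip at (423,233) and blue clip at (415,258). The strip looks dark orange, so I'll tell it apart from the block by position.

```bash
cat > h.py <<'E'
from rig import r, eyes
import cv2, numpy as np
def cam(n,save=None):
    c=eyes.read_camera(n)
    if save: cv2.imwrite(f"pics/{save}.png",c["pixels"][:,:,::-1])
    return c
def rays(c,uv):
    uv=np.asarray(uv,float).reshape(-1,1,2)
    K=np.array([[c["fx"],0,c["cx"]],[0,c["fy"],c["cy"]],[0,0,1]])
    p=cv2.undistortPoints(uv,K,np.array([c["k1"],0,0,0,0.])).reshape(-1,2)
    # k1 model of cv2: drawn = r(1+k1 r^2)
    return np.c_[p,np.ones(len(p))]@np.asarray(c["orientation"]).T
def onz(c,uv,z):
    d=rays(c,uv); e=np.asarray(c["eye"]); return e+d*((z-e[2])/d[:,2])[:,None]
def cloud(c):
    v,u=np.mgrid[0:480,0:640]; uv=np.c_[u.ravel(),v.ravel()]
    P=c["eye"]+rays(c,uv)*c["range_z"].ravel()[:,None]
    return P.reshape(480,640,3)
def hsv(c): return cv2.cvtColor(c["pixels"],cv2.COLOR_RGB2HSV)
def mask(c,lo,hi,roi=None):
    m=cv2.inRange(hsv(c),lo,hi)
    if roi:
        k=np.zeros_like(m);x0,y0,x1,y1=roi;k[y0:y1,x0:x1]=255;m&=k
    return m
E
python3 - <<'E'
from h import *
for n,roi in(("side",(310,295,405,365)),("scene",(200,185,280,232))):
    c=cam(n);P=cloud(c)
    m=mask(c,(3,150,60),(20,255,255),roi)
    p=P[(m>0)];print(n,len(p),"z",np.percentile(p[:,2],[2,50,98]))
    t=p[p[:,2]>0.054]
    print("top",len(t),t.mean(0),cv2.minAreaRect((t[:,:2]*1000).astype(np.float32)))
    mb=mask(c,(105,150,40),(125,255,255),roi if n=="scene" else None)
    q=P[mb>0]; q=q[(q[:,2]<0.03)&(q[:,2]>-.01)&(q[:,0]<.75)]
    print("tray",len(q),cv2.minAreaRect((q[:,:2]*1000).astype(np.float32)))
    x0,y0,x1,y1=roi
    cv2.imwrite(f"pics/crop_{n}.png",cv2.resize(c["pixels"][y0-30:y1+30,x0-30:x1+30,::-1],None,fx=4,fy=4,interpolation=cv2.INTER_CUBIC))
c=cam("wrist");P=cloud(c);H=hsv(c)
for uv in[(320,220),(425,152),(423,234),(415,260),(320,160),(305,285),(430,190)]:print(uv,H[uv[1],uv[0]],P[uv[1],uv[0]])
E
```

```text
side 219 z [0.05617851 0.05990771 0.06443094]
top 219 [ 0.52113709 -0.3289223   0.06396353] ((386.9193115234375, -673.6591796875), (817.3023681640625, 49.160919189453125), 68.68524169921875)
tray 2417 ((10.087677001953125, 394.7380065917969), (187.0860137939453, 1993.264404296875), 35.251678466796875)
scene 323 z [0.02127179 0.0495895  0.06081151]
top 136 [ 0.52913948 -0.31995087  0.0579571 ] ((528.09326171875, -320.0902099609375), (33.494754791259766, 63.01525115966797), 6.304788112640381)
tray 1412 ((534.5161743164062, -332.63037109375), (155.24114990234375, 174.57044982910156), 16.171316146850586)
(320, 220) [ 10 164 131] [ 0.54550164 -0.00969505  0.0353204 ]
(425, 152) [ 25 238 148] [0.62660017 0.06208626 0.10224741]
(423, 234) [  1 226 141] [ 0.65157804 -0.02520543  0.03262583]
(415, 260) [109 225  84] [ 0.64579358 -0.05411905  0.03231126]
(320, 160) [  9 150  75] [0.54568336 0.0494043  0.03424487]
(305, 285) [  8 163  83] [ 0.52919478 -0.0814776   0.03587951]
(430, 190) [109  13 157] [0.65812568 0.01834653 0.02081741]
```

View pics/crop_side.png

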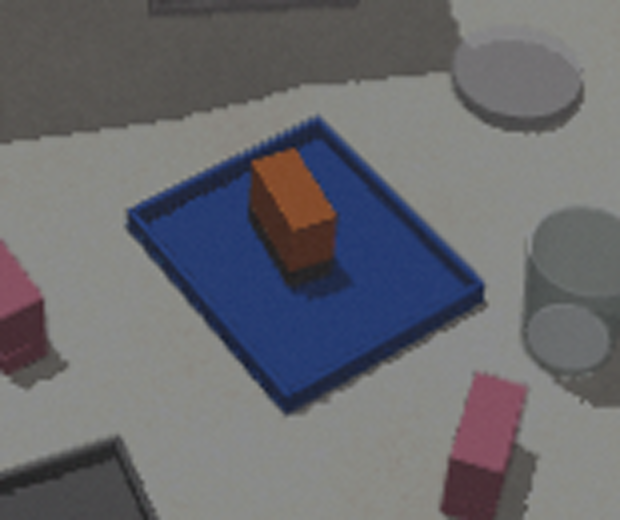

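View pics/crop_scene.png

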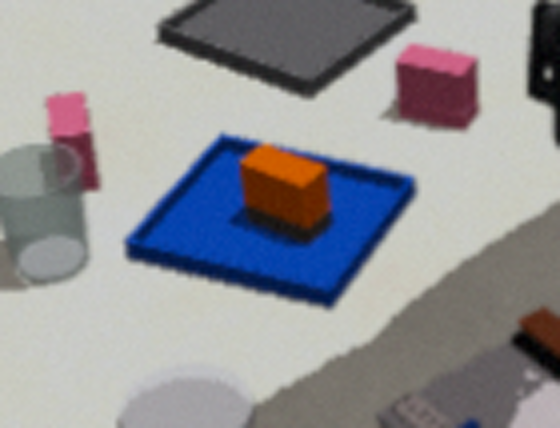

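```bash
python3 - <<'E'
from h import *
c=cam("wrist");P=cloud(c)
def rect(m,z,nm):
    cs,_=cv2.findContours(m,cv2.RETR_EXTERNAL,cv2.CHAIN_APPROX_NONE)
    k=max(cs,key=cv2.contourArea).reshape(-1,2)
    w=onz(c,k,z)[:,:2]*1000
    R=cv2.minAreaRect(w.astype(np.float32)); print(nm,R,len(k)); print(cv2.boxPoints(R).round(1).tolist())
# strip: orange part, ROI
rect(mask(c,(3,110,30),(18,255,255),(285,150,350,296)),.035,"strip")
rect(mask(c,(0,180,60),(5,255,255),(400,220,445,245)),.032,"red")
rect(mask(c,(103,150,40),(120,255,255),(395,248,435,270)),.032,"blue")
rect(mask(c,(20,150,60),(32,255,255),(405,130,442,170)),.102,"handletop")
cv2.imwrite("pics/wcrop.png",cv2.resize(c["pixels"][120:310,275:475,::-1],None,fx=4,fy=3,interpolation=cv2.INTER_CUBIC)[:570])
for n,roi in(("side",(335,295,372,340)),("scene",(225,185,257,216))):
    c=cam(n);P=cloud(c)
    m=mask(c,(3,150,60),(20,255,255),roi)
    p=P[m>0]; 
    t=p[(p[:,2]>0.056)]; t=t[(abs(t[:,0]-.525)<.06)&(abs(t[:,1]+.322)<.06)]
    print(n,len(t),t.mean(0),cv2.minAreaRect((t[:,:2]*1000).astype(np.float32)))
E
```

```text
strip ((541.6846923828125, -20.16790771484375), (139.630615234375, 25.27910614013672), 77.82891082763672) 298
[[514.5999755859375, -85.69999694824219], [539.2999877929688, -91.0999984741211], [568.7999877929688, 45.400001525878906], [544.0, 50.70000076293945]]
red ((651.6851196289062, -24.435901641845703), (10.33817195892334, 29.973674774169922), 77.83596801757812) 66
[[635.9000244140625, -26.299999237060547], [665.2000122070312, -32.599998474121094], [667.4000244140625, -22.5], [638.0999755859375, -16.200000762939453]]
blue ((645.6267700195312, -53.240699768066406), (11.572477340698242, 30.35352897644043), 78.20026397705078) 67
[[629.5999755859375, -55.79999923706055], [659.2999877929688, -62.0], [661.7000122070312, -50.70000076293945], [632.0, -44.5]]
handletop ((625.58544921875, 62.77629089355469), (20.78239631652832, 21.1812744140625), 4.170078277587891) 80
[[614.5, 72.5999984741211], [616.0, 51.5], [636.7000122070312, 53.0], [635.2000122070312, 74.0999984741211]]
side 214 [ 0.52256588 -0.32512101  0.05977432] ((522.5381469726562, -324.88494873046875), (29.272483825683594, 60.625492095947266), 5.57215690612793)
scene 111 [ 0.52910179 -0.32007333  0.0583739 ] ((530.3273315429688, -321.25604248046875), (35.90864181518555, 58.28635787963867), 6.395283222198486)
```

Holder x is about (-0.211, -0.978) in the world. The handle's home is about (626,63) mm, red is about 79.7 mm along x, and the strip spans holder x ≈ 29..169. The crops confirm the orange block in the blue tray, with its long axis at about 96°. Side and scene disagree by about 6 mm, so I'll refine with the wrist camera.

```bash
python3 - <<'E'
from h import *
c=cam("wrist")
# brass arm
m=mask(c,(14,90,60),(30,255,255),(330,120,402,155))
cs,_=cv2.findContours(m,cv2.RETR_EXTERNAL,cv2.CHAIN_APPROX_NONE);k=max(cs,key=cv2.contourArea).reshape(-1,2)
P=cloud(c)[m>0];print("arm z",np.percentile(P[:,2],[5,50,95]))
w=onz(c,k,.05)*1000;a=np.array([-.2108,-.9775]);b=np.array([.9775,-.2108]);d=w[:,:2]-[625.6,62.8]
print("arm hx",(d@a).min(),(d@a).max(),"hy",(d@b).min(),(d@b).max())
E
python3 -m creep '-40 -9 0 0 0;-40 -9 0 0 0;-40 -9 0 0 0;-40 -9 0 0 0;-40 -9 0 0 0;-40 -9 0 0 0;-40 -9 0 0 0;-40 -9 0 0 0'
python3 -m creep '0 0 0 0.183 0;0 0 0 0.183 0;0 0 0 0.183 0;0 0 0 0.183 0;0 0 0 0.183 0;0 0 0 0.183 0;0 0 0 0.183 0;0 0 0 0.183 0'
python3 - <<'E'
from h import *
s=r.state();print(s["t"],s["tcp_pos"],s["tcp_rot"],s["joint_positions"])
c=cam("wrist","w1")
E
```

```text
arm z [0.0443099  0.0457279  0.04725576]
arm hx -2.7842518468412014 2.8799526195219003 hy -66.7690256070191 -10.523065412850658
t: 1.5
tcp_pos: [0.4776, -0.3213, 0.1933]
tcp_rot: [[0.0, 1.0, 0.0], [1.0, -0.0, -0.0], [-0.0, 0.0, -1.0]]
contact_force: [1.2, 0.7, -0.3]
grip_width: 0.0855
t: 2.5
tcp_pos: [0.478, -0.32, 0.1932]
tcp_rot: [[0.995, 0.101, -0.0], [0.101, -0.995, -0.0], [-0.0, 0.0, -1.0]]
contact_force: [-0.5, 0.8, 0.2]
grip_width: 0.0856
2.5 [ 0.47798805 -0.32002432  0.1931659 ] [[ 9.94929075e-01  1.00579000e-01 -2.87341213e-05]
 [ 1.00579000e-01 -9.94929075e-01 -1.90717632e-05]
 [-3.05066316e-05  1.60850026e-05 -9.99999999e-01]] [-4.21587169e+01  1.73084089e+01  4.74285381e+00  7.74349319e+01
 -1.91503324e-03  1.32068770e+02]
```

View pics/w1.png

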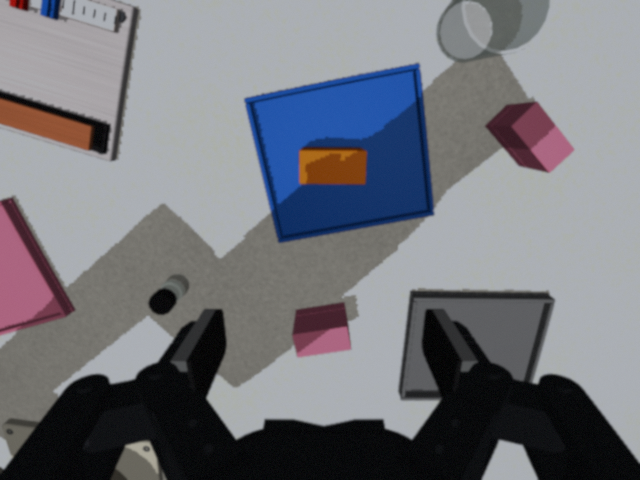

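The wrist view shows the orange block at (333,167), nearly aligned with the image, in the blue tray. The pink decoy is at (322,330) and the vial at (165,298).

```bash
python3 - <<'E'
from h import *
c=cam("wrist");P=cloud(c)
m=mask(c,(5,150,40),(22,255,255),(285,135,385,200)); H=hsv(c)
p=P[m>0];print("z",np.percentile(p[:,2],[5,50,95]))
m2=m.copy(); m2[(P[:,:,2]<.055)]=0
cs,_=cv2.findContours(m2,cv2.RETR_EXTERNAL,cv2.CHAIN_APPROX_NONE);k=max(cs,key=cv2.contourArea).reshape(-1,2)
R=cv2.minAreaRect((onz(c,k,.060)[:,:2]*1000).astype(np.float32));print("block",R)
mt=mask(c,(103,130,30),(122,255,255),(235,55,445,250))
cs,_=cv2.findContours(mt,cv2.RETR_EXTERNAL,cv2.CHAIN_APPROX_NONE);k=max(cs,key=cv2.contourArea).reshape(-1,2)
print("tray",cv2.minAreaRect((onz(c,k,.018)[:,:2]*1000).astype(np.float32)))
s=r.state();d=np.r_[np.array(R[0])/1000,0]-s["tcp_pos"];print("tool shift",(s["tcp_rot"].T@d*1000))
print("jaw dir",np.degrees(np.arctan2(s["tcp_rot"][1,1],s["tcp_rot"][0,1])))
cv2.imwrite("pics/w1c.png",cv2.resize(c["pixels"][120:215,270:400,::-1],None,fx=5,fy=5))
E
```

```text
z [0.04524586 0.06006579 0.06140583]
block ((525.2994995117188, -323.9541015625), (29.397310256958008, 58.183677673339844), 6.2943902015686035)
tray ((529.1672973632812, -335.6065673828125), (147.83226013183594, 167.65328979492188), 16.373416900634766)
tool shift [ 46.65433545   8.86481919 193.1603615 ]
jaw dir -84.00975299216358
```

View pics/w1c.png

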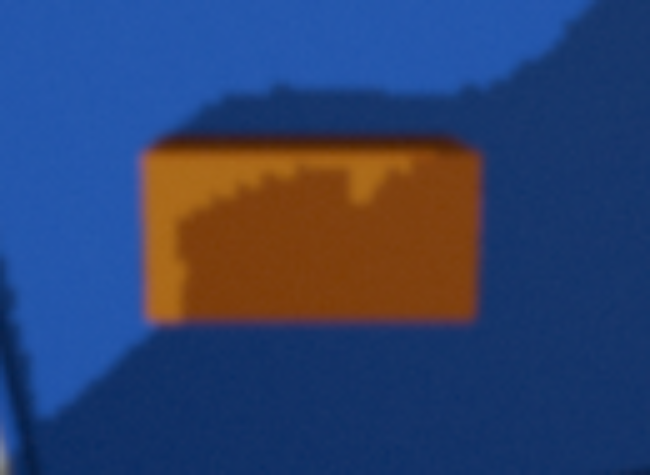

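```bash
python3 -m creep '23.3 4.4 0 0 0;23.3 4.4 0 0 0;0 0 40 0 0;0 0 40 0 0;0 0 40 0 0;0 0 30 0 0;0 0 15 0 0;0 0 10 0 0;0 0 0 0 0'
python3 -m creep '0 0 0 0 1;0 0 0 0 1;0 0 0 0 1;0 0 0 0 1;0 0 0 0 1;0 0 0 0 1'
```

```text
t: 3.72
tcp_pos: [0.5254, -0.3239, 0.0183]
tcp_rot: [[0.994, 0.108, 0.0], [0.108, -0.994, -0.0], [0.0, 0.0, -1.0]]
contact_force: [-0.5, -0.0, -0.1]
grip_width: 0.0856
t: 4.47
tcp_pos: [0.5269, -0.3206, 0.0226]
tcp_rot: [[0.994, 0.109, 0.006], [0.109, -0.994, 0.003], [0.006, -0.002, -1.0]]
contact_force: [-4.1, 21.3, 36.2]
grip_width: -0.0
```

The gripper shut fully and is showing force, so the grasp went wrong. I'll look before doing anything else.

```bash
python3 - <<'E'
from h import *
c=cam("wrist","w2")
for n,(x0,y0,x1,y1) in(("side",(290,260,430,380)),("scene",(190,120,340,250))):
    c=cam(n); cv2.imwrite(f"pics/{n}2.png",cv2.resize(c["pixels"][y0:y1,x0:x1,::-1],None,fx=4,fy=4))
s=r.state();print(s["contact_force"],s["grip_width"])
E
```

```text
[-3.92059645 21.74160442 37.67130348] 0.00045457422122815224
```

View pics/side2.png

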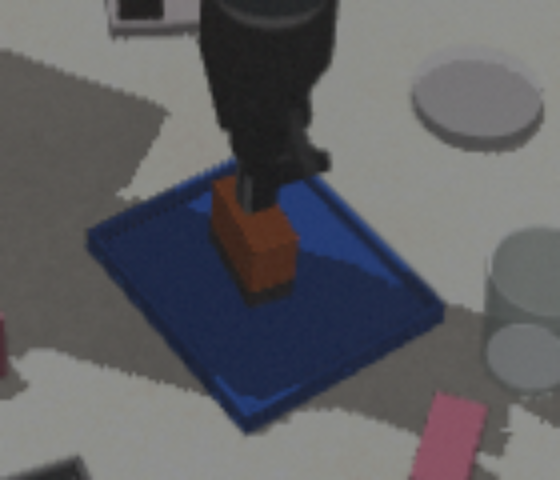

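View pics/scene2.png

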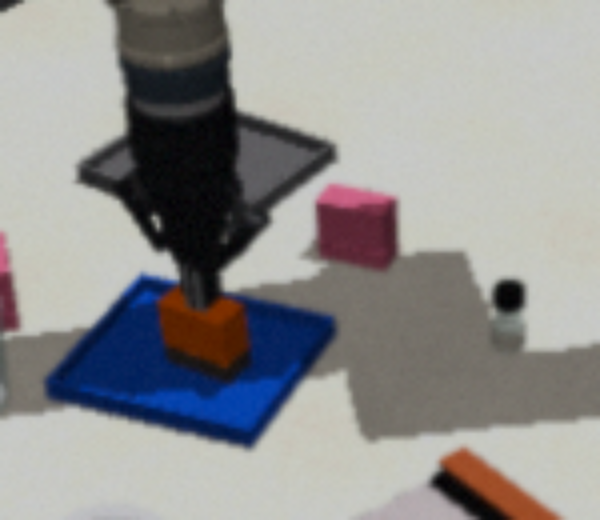

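View pics/w2.png

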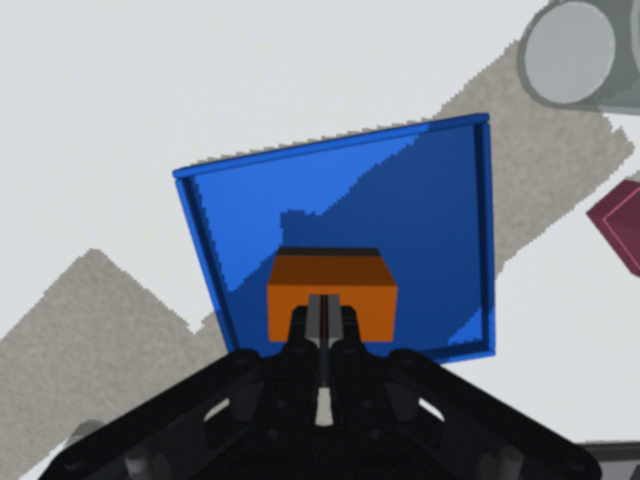

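```bash
python3 - <<'E'
from h import *
c=cam("wrist");P=cloud(c)
for uv in[(290,270),(330,270),(380,270),(290,310),(370,310),(290,338),(380,338),(316,300),(334,300),(316,330),(334,330),(300,330),(345,330)]:print(uv,P[uv[1],uv[0]].round(4),c["pixels"][uv[1],uv[0]])
cv2.imwrite("pics/w2c.png",cv2.resize(c["pixels"][235:375,230:430,::-1],None,fx=4,fy=4,interpolation=cv2.INTER_CUBIC))
E
```

```text
(290, 270) [ 0.5376 -0.3033  0.0431] [91 45  9]
(330, 270) [ 0.5394 -0.3233  0.042 ] [92 45  9]
(380, 270) [ 0.5419 -0.3485  0.0414] [92 43  8]
(290, 310) [ 0.5251 -0.3059  0.0606] [153  75  17]
(370, 310) [ 0.5288 -0.3431  0.0599] [157  77  12]
(290, 338) [ 0.5322 -0.3084  0.0934] [12 10 14]
(380, 338) [ 0.5145 -0.3501  0.0604] [155  75  10]
(316, 300) [ 0.537  -0.3171  0.0708] [64 64 66]
(334, 300) [ 0.5374 -0.3248  0.0699] [63 64 66]
(316, 330) [ 0.5364 -0.3177  0.0929] [63 65 67]
(334, 330) [ 0.5375 -0.3242  0.0934] [62 64 65]
(300, 330) [ 0.5322 -0.3118  0.0874] [ 9 11 16]
(345, 330) [ 0.5343 -0.329   0.0877] [15 19 18]
```

View pics/w2c.png

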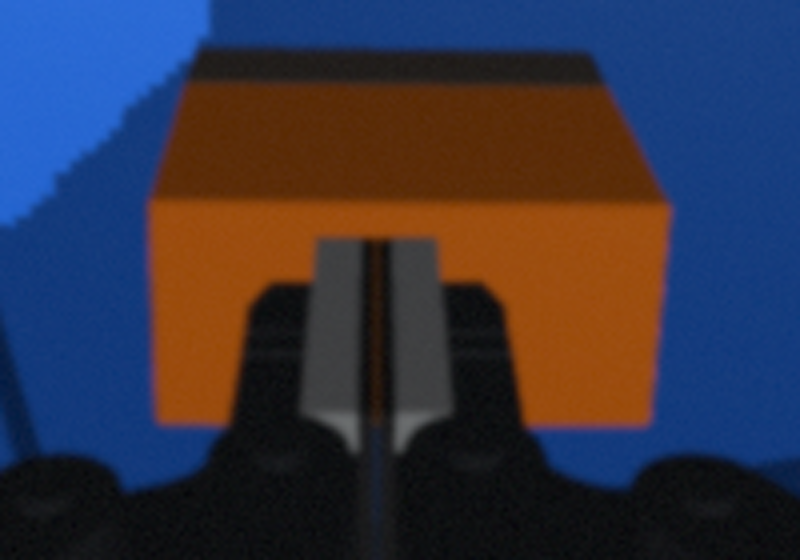

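The fingers have sunk through the block's ends, and the depth shows them going into the top face at about x=.537, y=-.321. The contact force is mostly upward, so the gentlest way out should be straight up in small steps.

```bash
python3 -m creep '0 0 -3 0 1;0 0 -3 0 1;0 0 -3 0 1;0 0 -3 0 1'
python3 - <<'E'
from h import *
c=cam("wrist","w3");P=cloud(c)
c=cam("side");cv2.imwrite("pics/side3.png",cv2.resize(c["pixels"][260:380,290:430,::-1],None,fx=4,fy=4))
E
```

```text
t: 5.18
tcp_pos: [0.5252, -0.324, 0.0302]
tcp_rot: [[0.994, 0.106, -0.0], [0.106, -0.994, -0.0], [-0.0, -0.0, -1.0]]
contact_force: [1.0, 0.0, 0.0]
grip_width: 0.0001
```

View pics/w3.png

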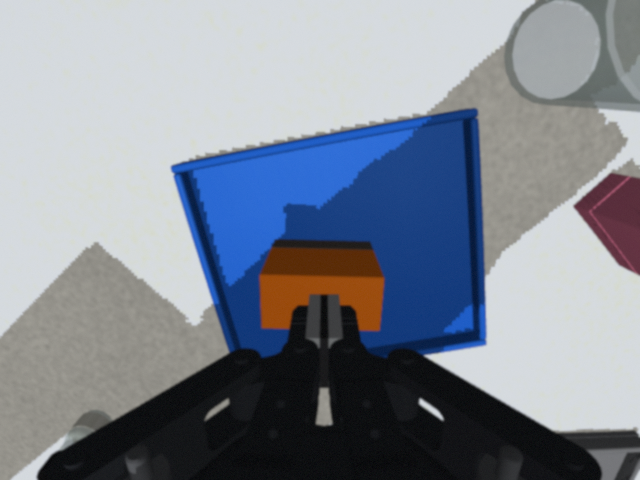

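View pics/side3.png

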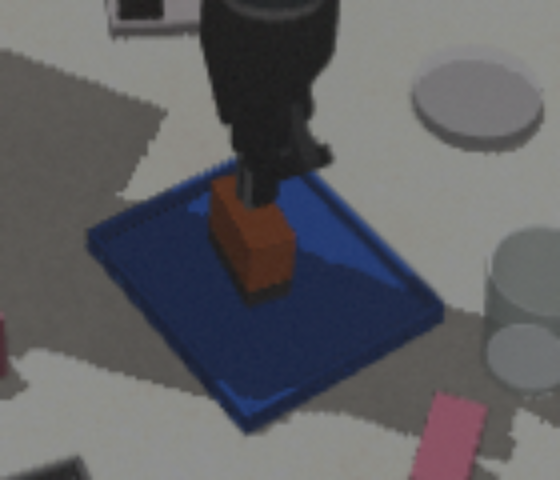

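At TCP z 30 the force is zero, although the fingers still look inside the orange part. So the fingers don't seem to meet the orange grip end to end, and the 37 N came from the tips landing on the grey part, whose top is at z 21. I'll rise, re-measure, then grip across the 30 mm width, low enough to include the grey part.

```bash
python3 -m creep '0 0 -20 0 1;0 0 -20 0 1;0 0 -30 0 0;-20 0 -30 0 0;-20 0 -20 0 0;0 0 0 0 0'
python3 - <<'E'
from h import *
c=cam("wrist","w4");P=cloud(c)
m=mask(c,(5,150,40),(22,255,255),(220,100,420,290))
m2=m.copy(); m2[(P[:,:,2]<.055)]=0
cs,_=cv2.findContours(m2,cv2.RETR_EXTERNAL,cv2.CHAIN_APPROX_NONE);k=max(cs,key=cv2.contourArea).reshape(-1,2)
print(k.min(0),k.max(0))
R=cv2.minAreaRect((onz(c,k,.060)[:,:2]*1000).astype(np.float32));print("block",R)
s=r.state();d=np.r_[np.array(R[0])/1000,0]-s["tcp_pos"];print("tool shift",(s["tcp_rot"].T@d*1000),s["tcp_pos"],s["grip_width"])
E
```

```text
t: 6.02
tcp_pos: [0.4848, -0.3288, 0.1516]
tcp_rot: [[0.994, 0.105, 0.002], [0.105, -0.994, -0.002], [0.001, 0.002, -1.0]]
contact_force: [0.4, 0.4, -1.3]
grip_width: 0.0723
[284 161] [359 200]
block ((524.7494506835938, -323.5547790527344), (30.082170486450195, 58.37003707885742), 5.0269036293029785)
tool shift [ 39.86872512  -0.74894397 150.47470653] [ 0.4850658  -0.3284209   0.15044681] 0.07920750024747779
```

View pics/w4.png

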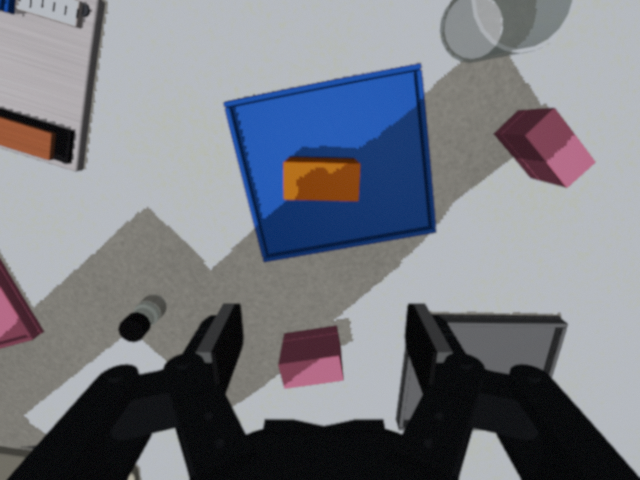

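The block at (322,180) is still upright and hasn't moved: (525,-323.6), about 5.7°.

```bash
python3 -m creep '20 -0.3 0 -0.174 0;20 3 0 -0.174 0;0 0 0 -0.174 0;0 0 0 -0.174 0;0 0 0 -0.174 0;0 0 0 -0.174 0;0 0 0 -0.174 0;0 0 0 -0.174 0;0 0 0 -0.174 0;0 0 0 0 0'
python3 - <<'E'
from h import *
s=r.state();d=np.r_[.525,-.3237,0]-s["tcp_pos"];print("tool shift",(s["tcp_rot"].T@d*1000),s["tcp_pos"],s["grip_width"],np.degrees(np.arctan2(s["tcp_rot"][1,1],s["tcp_rot"][0,1])))
E
```

```text
t: 7.32
tcp_pos: [0.5254, -0.3226, 0.1487]
tcp_rot: [[-0.101, 0.995, -0.001], [0.995, 0.101, 0.001], [0.001, -0.001, -1.0]]
contact_force: [0.7, -0.7, 0.4]
grip_width: 0.0858
tool shift [ -1.24280938  -0.28262208 148.73510796] [ 0.5253671  -0.32263535  0.14873631] 0.0857594514558404 5.781410522230862
```

```bash
python3 -m creep '-1 0 35 0 0;0 0 35 0 0;0 0 30 0 0;0 0 20 0 0;0 0 10 0 0;0 0 6 0 0;0 0 2 0 0;0 0 0 0 0'
python3 -m creep '0 0 0 0 0.3;0 0 0 0 0.5;0 0 0 0 0.6;0 0 0 0 0.6'
```

```text
t: 8.32
tcp_pos: [0.5257, -0.3241, 0.0127]
tcp_rot: [[-0.101, 0.995, 0.001], [0.995, 0.101, -0.0], [-0.001, 0.001, -1.0]]
contact_force: [-0.8, -0.8, 0.3]
grip_width: 0.0847
t: 8.82
tcp_pos: [0.5255, -0.324, 0.0122]
tcp_rot: [[-0.102, 0.995, 0.0], [0.995, 0.102, -0.0], [-0.0, 0.0, -1.0]]
contact_force: [-0.1, 0.2, 1.0]
grip_width: 0.0342
```

```bash
python3 -m creep '0 0 3 0 0.6;0 0 0 0 0.7;0 0 0 0 0.8;0 0 0 0 0.8;0 0 0 0 0.8'
```

```text
t: 9.45
tcp_pos: [0.5255, -0.3239, 0.0091]
tcp_rot: [[-0.102, 0.995, -0.0], [0.995, 0.102, 0.0], [0.0, -0.0, -1.0]]
contact_force: [0.1, -0.2, -0.6]
grip_width: 0.0282
```

The jaws stopped at 28 mm, so they have hold of the block. I'll shut them fully and lift slightly to test.

```bash
python3 -m creep '0 0 0 0 1;0 0 0 0 1;0 0 0 0 1;0 0 0 0 1'
python3 -m creep '0 0 -5 0 1;0 0 -10 0 1;0 0 -15 0 1;0 0 0 0 1'
python3 - <<'E'
from h import *
c=cam("wrist","w5")
c=cam("side");cv2.imwrite("pics/side5.png",cv2.resize(c["pixels"][260:380,290:430,::-1],None,fx=4,fy=4))
E
```

```text
t: 9.95
tcp_pos: [0.5254, -0.3239, 0.0091]
tcp_rot: [[-0.102, 0.995, -0.0], [0.995, 0.102, 0.0], [0.0, -0.0, -1.0]]
contact_force: [-0.1, -0.6, -0.4]
grip_width: 0.0283
t: 10.45
tcp_pos: [0.5264, -0.3247, 0.0411]
tcp_rot: [[-0.102, 0.995, 0.002], [0.995, 0.102, -0.002], [-0.002, 0.002, -1.0]]
contact_force: [1.4, 0.5, -0.2]
grip_width: 0.0287
```

View pics/w5.png

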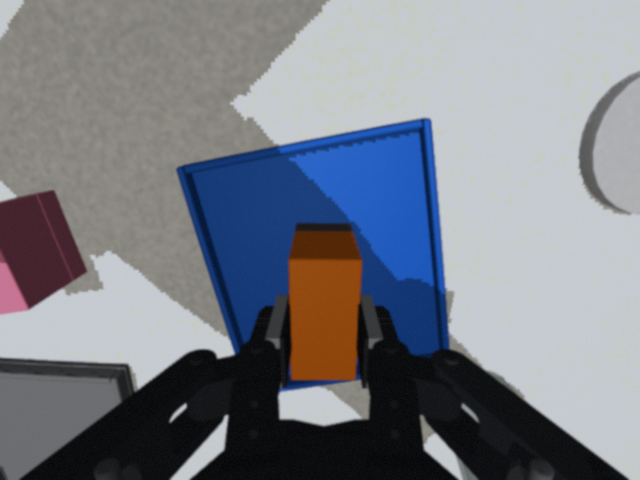

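View pics/side5.png

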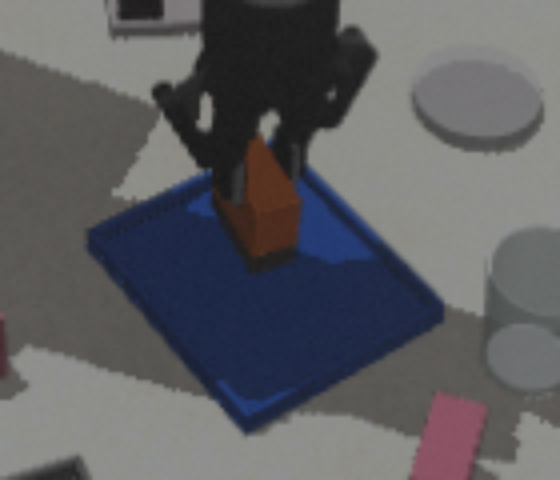

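The block is held upright, its orange top at (325,320) between the fingers. Its bottom is 4 mm below the TCP. I'll carry it high over to the strip's near end. The block will lie along the strip, clear of the brass arm at holder x ±3.

```bash
python3 -m creep '0 0 -35 0 1;0 0 -35 0 1;0 0 0 0.157 1;0 0 0 0.157 1;0 0 0 0 1'
python3 -m creep '40 -5.5 0 0 1;40 -5.5 0 0 1;40 -5.5 0 0 1;40 -5.5 0 0 1;40 -5.5 0 0 1;40 -5.5 0 0 1;40 -5.5 0 0 1;40 -5.5 0 0 1;20 -3 0 0 1;0 0 0 0 1'
cat > g.py <<'E'
from h import *
a=np.array([-.2108,-.9775]);b=np.array([.9775,-.2108]);near=np.array([556.5,48.2])
def rep():
    s=r.state();p=s["tcp_pos"]*1000;d=p[:2]-near
    t=near+7*a-p[:2]; R=s["tcp_rot"]
    print("along strip %.1f across %.1f z %.1f jaw %.2f F %s w %.4f t %.2f"%(d@a,d@b,p[2],np.degrees(np.arctan2(R[1,1],R[0,1])),s["contact_force"].round(1),s["grip_width"],s["t"]), "to start tool",(R.T@np.r_[t,0]).round(1))
E
python3 - <<'E'
from g import *
rep();cam("wrist","w6")
c=cam("scene");cv2.imwrite("pics/scene6.png",cv2.resize(c["pixels"][140:320,240:440,::-1],None,fx=3,fy=3))
E
```

```text
t: 11.18
tcp_pos: [0.5253, -0.3238, 0.1088]
tcp_rot: [[0.209, 0.978, -0.001], [0.978, -0.209, 0.0], [0.0, -0.001, -1.0]]
contact_force: [0.2, 0.0, -1.2]
grip_width: 0.0281
t: 12.42
tcp_pos: [0.551, 0.0192, 0.109]
tcp_rot: [[0.207, 0.978, -0.0], [0.978, -0.207, -0.0], [-0.0, -0.0, -1.0]]
contact_force: [-0.3, -0.7, -0.4]
grip_width: 0.0283
along strip 29.5 across 0.7 z 109.0 jaw -11.92 F [-0.3 -0.7 -0.4] w 0.0283 t 12.43 to start tool [22.5 -0.6 -0. ]
```

View pics/w6.png

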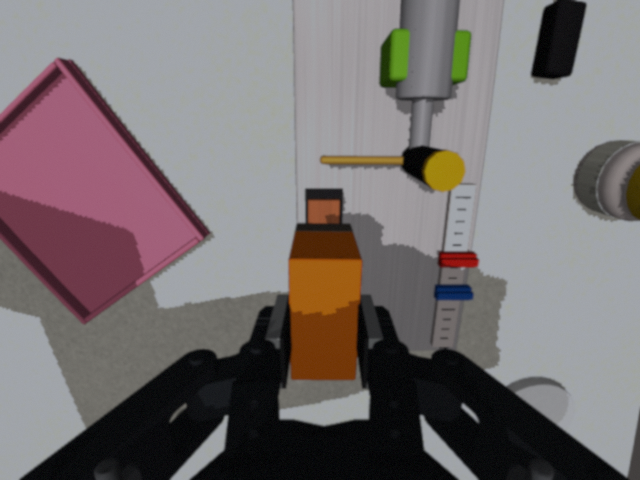

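View pics/scene6.png

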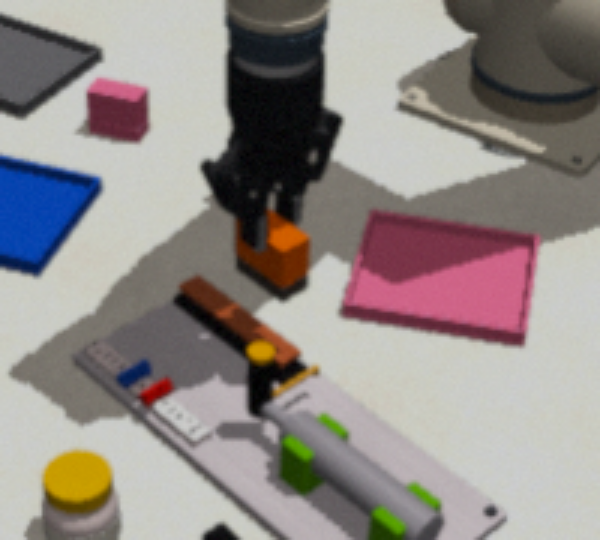

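The wrist view shows the near end of the copper at about (323,199), the brass arm at row 160, and the block lined up with the strip. Re-checking the near end from here.

```bash
python3 - <<'E'
from g import *
c=cam("wrist")
m=mask(c,(3,110,30),(18,255,255),(300,185,350,224))
ys,xs=np.nonzero(m);print(xs.min(),xs.max(),ys.min(),ys.max())
y0=ys.min();top=[(xs[ys<=y0+1].mean(),y0)]
w=onz(c,top,.035)*1000;d=w[0,:2]-near;print("near edge along",d@a,"across",d@b)
m=mask(c,(16,110,60),(30,255,255),(315,150,402,170));k=np.argwhere(m>0)[:,::-1]
w=onz(c,k,.046)*1000;d=w[:,:2]-near;print("arm along",(d@a).min(),(d@a).max(),"across",(d@b).min())
P=cloud(c);m=mask(c,(5,150,40),(22,255,255),(270,240,380,385));m[P[:,:,2]<.15]=0
q=P[m>0]*1000;d=q[:,:2]-near;print("block top z",np.median(q[:,2]),"along",(d@a).min(),(d@a).max(),"across",(d@b).min(),(d@b).max());rep()
m=mask(c,(20,150,60),(32,255,255),(415,140,475,200));M=cv2.moments(m)
w=onz(c,[(M["m10"]/M["m00"],M["m01"]/M["m00"])],.102)*1000;d=w[0,:2]-near;print("handle",w,d@a,d@b)
m=mask(c,(0,180,60),(5,255,255),(430,245,485,275));cs,_=cv2.findContours(m,cv2.RETR_EXTERNAL,cv2.CHAIN_APPROX_NONE);k=max(cs,key=cv2.contourArea).reshape(-1,2)
R=cv2.minAreaRect((onz(c,k,.032)[:,:2]*1000).astype(np.float32));d=np.array(R[0])-near;print("red",R,d@a,d@b)
E
```

```text
306 339 196 223
near edge along -0.1117477867705005 across 0.3042252761131038
arm along -31.62057807142326 -26.217403828985816 across -1.7479572465803148
block top z 160.33119109616854 along -50.516551453172546 60.53850208707372 across -14.63685751909487 16.97417861017998
along strip 31.3 across 1.2 z 109.1 jaw -12.14 F [ 1.2 -0.2 -0.5] w 0.0283 t 12.57 to start tool [24.3 -1.2 -0. ]
handle [[625.65950947  63.19699976 102.        ]] -29.238391865635506 64.44205295249746
red ((651.972412109375, -23.37040138244629), (11.176344871520996, 30.428054809570312), 77.87174224853516) 49.834482878685 108.41132344833375
```

```bash
python3 -m creep '12 -0.6 0 0 1;11 -0.6 0 0 1;0 0 0 0 1;0 0 20 0 1;0 0 20 0 1;0 0 15 0 1;0 0 8 0 1;0 0 0 0 1;0 0 0 0 1'
python3 - <<'E'
from g import *
rep()
c=cam("scene");cv2.imwrite("pics/scene7.png",cv2.resize(c["pixels"][170:320,260:420,::-1],None,fx=4,fy=4))
E
```

```text
t: 13.7
tcp_pos: [0.5552, 0.041, 0.0468]
tcp_rot: [[0.21, 0.978, 0.001], [0.978, -0.21, -0.0], [0.0, 0.001, -1.0]]
contact_force: [0.2, -0.3, -0.4]
grip_width: 0.0285
along strip 7.3 across 0.2 z 46.8 jaw -12.15 F [ 0.2 -0.3 -0.4] w 0.0285 t 13.70 to start tool [ 0.3 -0.2 -0. ]
```

View pics/scene7.png

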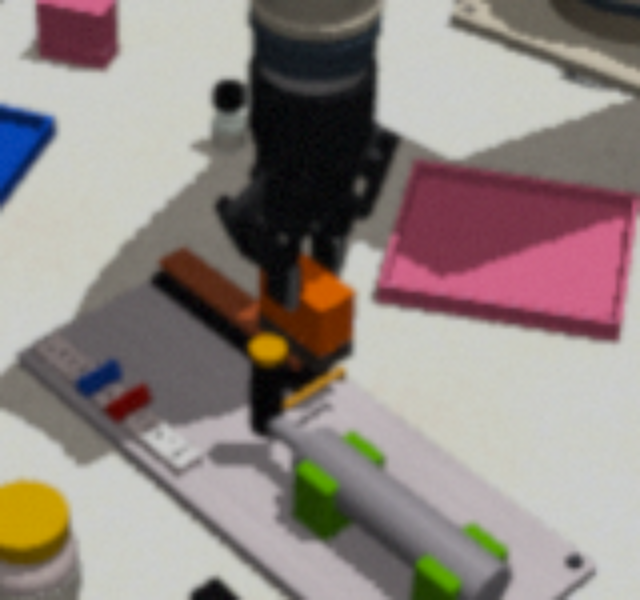

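```bash
python3 -m creep '0 0 4 0 1;0 0 3 0 1;0 0 1 0 1;0 0 1 0 1;0 0 1 0 1;0 0 1 0 1;0 0 0 0 1;0 0 0 0 1'; python3 -c "
from g import *
rep()"
```

```text
t: 14.75
tcp_pos: [0.5548, 0.0411, 0.0353]
tcp_rot: [[0.21, 0.978, 0.0], [0.978, -0.21, 0.0], [0.0, 0.0, -1.0]]
contact_force: [-0.7, 1.2, 3.1]
grip_width: 0.0284
along strip 7.3 across -0.2 z 35.3 jaw -12.15 F [-0.7  1.2  3.1] w 0.0284 t 14.75 to start tool [0.3 0.2 0. ]
```

Reading 3.1 N, about 3.5 mm pressed. Now the slow slide along tool -x.

```bash
python3 -m creep '-1 0 0 0 1;-2 0 0 0 1;-3 0 0 0 1;-3 0 0 0 1;-3 0 0 0 1;-3 0 0 0 1;-3 0 0 0 1;-3 0 0 0 1'; python3 -c "
from g import *
rep()"
```

```text
t: 15.75
tcp_pos: [0.5503, 0.0203, 0.0352]
tcp_rot: [[0.21, 0.978, -0.0], [0.978, -0.21, 0.0], [-0.0, -0.0, -1.0]]
contact_force: [-0.4, 3.3, 2.5]
grip_width: 0.0282
along strip 28.6 across -0.2 z 35.2 jaw -12.15 F [-0.4  3.3  2.5] w 0.0282 t 15.75 to start tool [21.6  0.2 -0. ]
```

```bash
python3 -m creep '-3 0 0 0 1;-3 0 0 0 1;-3 0 0 0 1;-3 0 0 0 1;-3 0 0 0 1;-3 0 0 0 1;-3 0 0 0 1;-3 0 0 0 1;-3 0 0 0 1;-3 0 0 0 1'; python3 -c "
from g import *
rep()"
```

```text
t: 17.0
tcp_pos: [0.544, -0.009, 0.0352]
tcp_rot: [[0.21, 0.978, 0.0], [0.978, -0.21, 0.0], [0.0, 0.0, -1.0]]
contact_force: [0.7, 2.7, 2.3]
grip_width: 0.0285
along strip 58.5 across -0.2 z 35.2 jaw -12.15 F [0.7 2.7 2.3] w 0.0285 t 17.00 to start tool [51.6  0.2  0. ]
```

```bash
python3 -m creep '-3 0 0 0 1;-3 0 0 0 1;-3 0 0 0 1;-3 0 0 0 1;-3 0 0 0 1;-3 0 0 0 1;-3 0 0 0 1;-3 0 0 0 1;-3 0 0 0 1;-3 0 0 0 1'; python3 -c "
from g import *
rep()"
```

```text
t: 18.25
tcp_pos: [0.5377, -0.0383, 0.0352]
tcp_rot: [[0.21, 0.978, 0.0], [0.978, -0.21, -0.0], [-0.0, 0.0, -1.0]]
contact_force: [0.1, 1.7, 2.4]
grip_width: 0.0281
along strip 88.5 across -0.1 z 35.2 jaw -12.14 F [0.1 1.7 2.4] w 0.0281 t 18.25 to start tool [81.5  0.2 -0. ]
```

```bash
python3 -m creep '-3 0 0 0 1;-3 0 0 0 1;-3 0 0 0 1;-3 0 0 0 1;-3 0 0 0 1;-3 0 0 0 1;-3 0 0 0 1;-3 0 0 0 1;-3 0 0 0 1;-3 0 0 0 1'; python3 -c "
from g import *
rep()"
```

```text
t: 19.5
tcp_pos: [0.5314, -0.0676, 0.0352]
tcp_rot: [[0.21, 0.978, 0.0], [0.978, -0.21, 0.0], [0.0, -0.0, -1.0]]
contact_force: [0.2, 2.4, 2.8]
grip_width: 0.0282
along strip 118.5 across -0.2 z 35.2 jaw -12.15 F [0.2 2.4 2.8] w 0.0282 t 19.50 to start tool [111.5   0.2   0. ]
```

```bash
python3 -m creep '-3 0 0 0 1;-3 0 0 0 1;-3 0 0 0 1;-3 0 0 0 1;-3 0 0 0 1;-3 0 0 0 1;-2 0 0 0 1;0 0 0 0 1;0 0 0 0 1'; python3 -c "
from g import *
rep()
c=cam('side');cv2.imwrite('pics/side8.png',cv2.resize(c['pixels'][170:300,270:410,::-1],None,fx=4,fy=4))"
```

```text
t: 20.62
tcp_pos: [0.5272, -0.0872, 0.0352]
tcp_rot: [[0.211, 0.978, -0.0], [0.978, -0.211, -0.0], [-0.0, -0.0, -1.0]]
contact_force: [0.3, 0.8, 2.7]
grip_width: 0.0285
along strip 138.5 across -0.1 z 35.2 jaw -12.15 F [0.3 0.8 2.7] w 0.0285 t 20.62 to start tool [ 1.315e+02  2.000e-01 -1.000e-01]
```

View pics/side8.png

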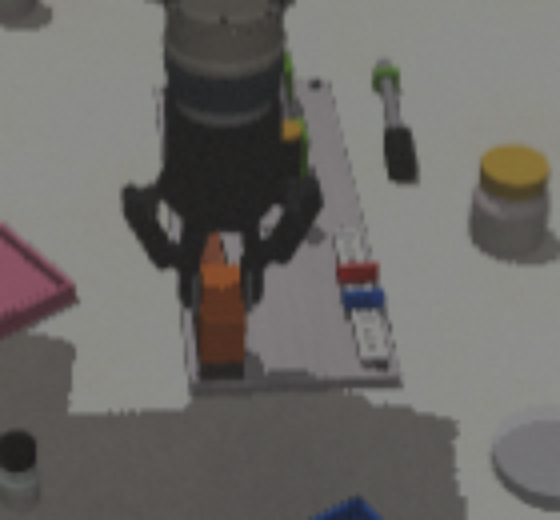

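The slide reached the far end pressed all the way, at 2.3–3.1 N. Lifting and returning the block to its spot in the tray.

```bash
python3 -m creep '0 0 -20 0 1;0 0 -35 0 1;0 0 -20 0 1;-38 8 0 0 1;-38 8 0 0 1;-38 8 0 0 1;-38 8 0 0 1;-38 8 0 0 1;-38 8 0 0 1;0 0 0 0 1'
python3 -m creep '0 0 0 -0.157 1;0 0 0 -0.157 1;0 0 0 0 1;0 0 0 0 1'
python3 - <<'E'
from g import *
s=r.state();d=np.r_[.5254,-.3239,.0091]-s["tcp_pos"];print((s["tcp_rot"].T@d*1000),s["tcp_pos"],s["grip_width"],np.degrees(np.arctan2(s["tcp_rot"][1,1],s["tcp_rot"][0,1])))
cam("wrist","w9")
E
```

```text
t: 21.92
tcp_pos: [0.5255, -0.3225, 0.1091]
tcp_rot: [[0.213, 0.977, -0.001], [0.977, -0.213, -0.0], [-0.0, -0.001, -1.0]]
contact_force: [0.1, 0.4, -0.7]
grip_width: 0.0287
t: 22.42
tcp_pos: [0.5261, -0.3195, 0.1101]
tcp_rot: [[-0.099, 0.995, -0.0], [0.995, 0.099, 0.0], [0.0, -0.0, -1.0]]
contact_force: [0.2, -0.3, -1.2]
grip_width: 0.0283
[ -4.38302709  -1.07636276 100.97953454] [ 0.52607392 -0.31945018  0.1100801 ] 0.02832252677223242 5.674036489391403
```

View pics/w9.png

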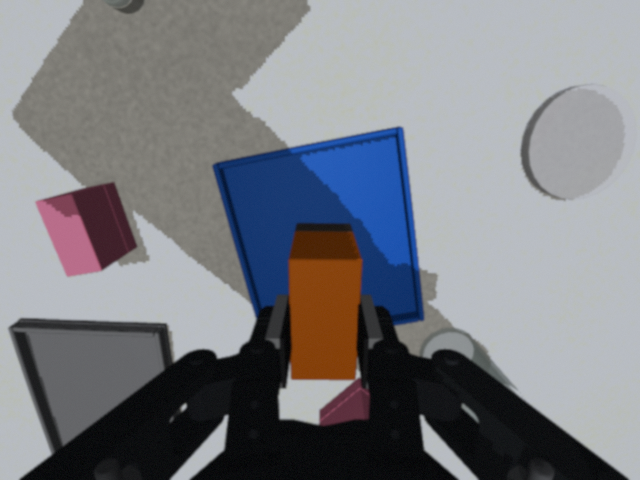

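```bash
python3 -m creep '-4 -1 25 0 1;0 0 30 0 1;0 0 25 0 1;0 0 12 0 1;0 0 4 0 1;0 0 2 0 1;0 0 1 0 1;0 0 0 0 1;0 0 0 0 1'
```

```text
t: 23.6
tcp_pos: [0.5257, -0.3242, 0.0116]
tcp_rot: [[-0.102, 0.995, 0.0], [0.995, 0.102, -0.0], [-0.0, 0.0, -1.0]]
contact_force: [-0.2, -0.8, -1.5]
grip_width: 0.0287
```

```bash
python3 -m creep '0 0 1 0 1;0 0 1 0 1;0 0 0.5 0 1;0 0 0 0 1'
python3 -m creep '0 0 0 0 0.6;0 0 0 0 0.3;0 0 0 0 0;0 0 0 0 0;0 0 0 0 0;0 0 0 0 0'
```

```text
t: 24.1
tcp_pos: [0.5256, -0.3242, 0.009]
tcp_rot: [[-0.102, 0.995, 0.0], [0.995, 0.102, -0.0], [-0.0, 0.0, -1.0]]
contact_force: [-1.1, 0.9, 4.5]
grip_width: 0.0284
t: 24.85
tcp_pos: [0.5256, -0.3241, 0.0087]
tcp_rot: [[-0.102, 0.995, -0.0], [0.995, 0.102, -0.0], [-0.0, -0.0, -1.0]]
contact_force: [-0.3, 0.3, -0.2]
grip_width: 0.0856
```

The floor took the block's weight at release. Lifting away and checking it.

```bash
python3 -m creep '0 0 -20 0 0;0 0 -40 0 0;0 0 -40 0 0;0 0 -40 0 0;0 0 0 -0.18 0;0 0 0 -0.18 0;0 0 0 -0.18 0;0 0 0 -0.18 0;0 0 0 -0.18 0;0 0 0 -0.18 0'
python3 -m creep '0 0 0 -0.177 0;0 0 0 0 0'
python3 - <<'E'
from g import *
c=cam("side");cv2.imwrite("pics/side10.png",cv2.resize(c["pixels"][260:380,290:430,::-1],None,fx=4,fy=4))
s=r.state();R=s["tcp_rot"];d=np.r_[.6256,.063,.062]-s["tcp_pos"];print((R.T@d*1000),s["tcp_pos"],np.degrees(np.arctan2(R[1,1],R[0,1])),s["joint_positions"],s["t"])
E
```

```text
t: 26.1
tcp_pos: [0.5255, -0.3241, 0.1487]
tcp_rot: [[-0.928, 0.374, -0.0], [0.374, 0.928, 0.0], [0.0, -0.0, -1.0]]
contact_force: [-1.2, 0.2, -0.3]
grip_width: 0.0851
t: 26.35
tcp_pos: [0.5255, -0.324, 0.1487]
tcp_rot: [[-0.977, 0.211, -0.0], [0.211, 0.977, 0.0], [0.0, 0.0, -1.0]]
contact_force: [-0.6, -0.1, 0.4]
grip_width: 0.0856
[-14.88582945 399.5087071   86.68686593] [ 0.52553913 -0.32406533  0.14866984] 77.63940699829374 [-3.94422854e+01  2.22679245e+01  5.71072443e+00  7.34444918e+01
  1.90342552e-03 -2.70816924e+01] 26.4
```

View pics/side10.png

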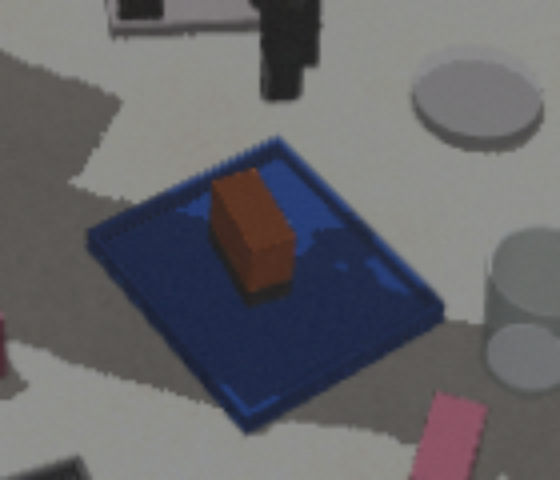

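The block stands upright in the blue tray at crop (252,235), grey face down. Next, the handle.

```bash
python3 -m creep '-1.5 40 0 0 0;-1.5 40 0 0 0;-1.5 40 0 0 0;-1.5 40 0 0 0;-1.5 40 0 0 0;-1.5 40 0 0 0;-1.5 40 0 0 0;-1.5 40 0 0 0;-1.5 40 0 0 0;-1.5 39.5 0 0 0'
python3 -m creep '0 0 0 0 0;0 0 0 0 0'
python3 - <<'E'
from g import *
s=r.state();R=s["tcp_rot"];d=np.r_[.6256,.063,.062]-s["tcp_pos"];print((R.T@d*1000),s["tcp_pos"],np.degrees(np.arctan2(R[1,1],R[0,1])),s["t"])
cam("wrist","w11")
c=cam("scene");cv2.imwrite("pics/scene11.png",cv2.resize(c["pixels"][170:320,260:420,::-1],None,fx=4,fy=4))
E
```

```text
t: 27.65
tcp_pos: [0.6245, 0.0647, 0.1488]
tcp_rot: [[-0.977, 0.215, 0.0], [0.215, 0.977, -0.0], [-0.0, 0.0, -1.0]]
contact_force: [0.9, 0.0, -0.4]
grip_width: 0.0855
t: 27.9
tcp_pos: [0.6241, 0.0631, 0.1486]
tcp_rot: [[-0.977, 0.212, -0.0], [0.212, 0.977, -0.0], [0.0, -0.0, -1.0]]
contact_force: [0.6, -0.6, 0.3]
grip_width: 0.0855
[-1.54303425  0.23788082 86.56672399] [0.62406473 0.06311869 0.14856711] 77.76158821365733 27.9
```

View pics/w11.png

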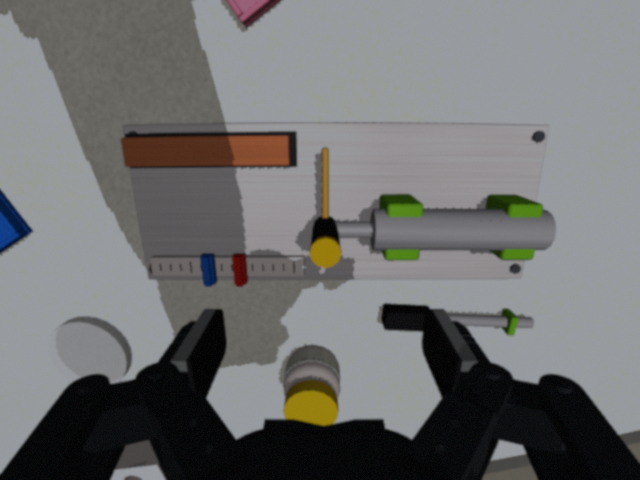

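View pics/scene11.png

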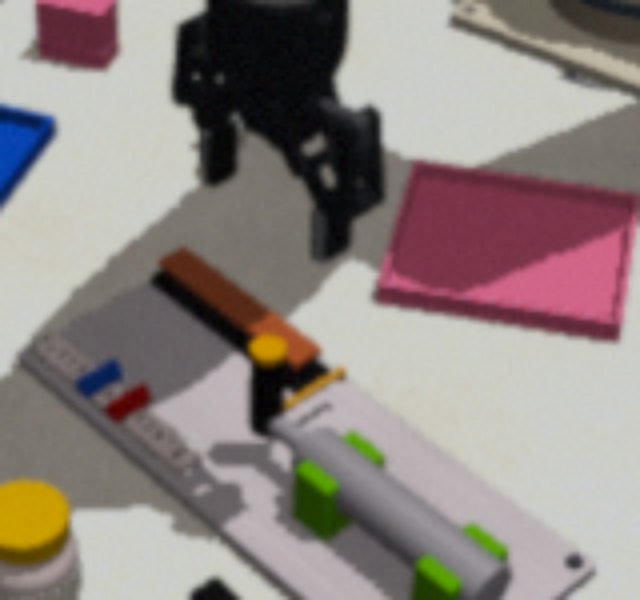

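Wrist view: handle top at (325,250), red clip at (240,269), blue at (208,269). Measuring once more from here.

```bash
python3 - <<'E'
from g import *
c=cam("wrist");s=r.state();R=s["tcp_rot"]
m=mask(c,(20,150,60),(32,255,255),(305,228,345,272));cs,_=cv2.findContours(m,cv2.RETR_EXTERNAL,cv2.CHAIN_APPROX_NONE);k=max(cs,key=cv2.contourArea)
h=np.array(cv2.minEnclosingCircle((onz(c,k.reshape(-1,2),.102)[:,:2]*1000).astype(np.float32))[0])
m=mask(c,(0,150,40),(6,255,255),(225,250,255,290));cs,_=cv2.findContours(m,cv2.RETR_EXTERNAL,cv2.CHAIN_APPROX_NONE);k=max(cs,key=cv2.contourArea)
P=cloud(c)
k=k.reshape(-1,2);w=onz(c,k,.032)[:,:2]*1000;q=cv2.minAreaRect(w.astype(np.float32))
dd=np.array(q[0])-h;print("handle",h,"red",q,"rel hx,hy",dd@a,dd@b)
print("tool to handle",R.T@(np.r_[h/1000,.062]-s["tcp_pos"])*1000)
# strip long-axis in this view
m=mask(c,(3,110,30),(18,255,255),(115,130,300,172));cs,_=cv2.findContours(m,cv2.RETR_EXTERNAL,cv2.CHAIN_APPROX_NONE);k=max(cs,key=cv2.contourArea)
print(cv2.minAreaRect((onz(c,k.reshape(-1,2),.035)[:,:2]*1000).astype(np.float32)))
E
```

```text
handle [625.54016113  62.77529526] red ((651.6148071289062, -24.172760009765625), (11.335759162902832, 31.310029983520508), 77.80894470214844) rel hx,hy 79.49518864784241 43.81661651153564
tool to handle [-1.33319268  0.78420869 86.74676811]
((541.4635009765625, -20.28900909423828), (139.8870849609375, 24.95314598083496), 77.78487396240234)
```

Pull distance to red is about 79.5 mm, consistent across three views (79.1–79.7). Descending and gripping.

```bash
python3 -m creep '-1.3 0.8 30 0 0;0 0 30 0 0;0 0 18 0 0;0 0 8 0 0;0 0 0 0 0;0 0 0 0 0.3;0 0 0 0 0.6;0 0 0 0 0.7;0 0 0 0 0.75;0 0 0 0 0.75'
python3 -m creep '0 0 0 0 1;0 0 0 0 1;0 0 0 0 1;0 0 0 0 1'
python3 - <<'E'
from g import *
rep()
s=r.state();d=s["tcp_pos"][:2]*1000-[625.55,62.9];print("hx",d@a,"hy",d@b)
c=cam("scene");cv2.imwrite("pics/scene12.png",cv2.resize(c["pixels"][170:320,260:420,::-1],None,fx=4,fy=4))
E
```

```text
t: 29.3
tcp_pos: [0.6258, 0.0638, 0.0629]
tcp_rot: [[-0.978, 0.21, 0.0], [0.21, 0.978, -0.0], [-0.0, -0.0, -1.0]]
contact_force: [-0.4, -0.3, 2.8]
grip_width: 0.0214
t: 29.8
tcp_pos: [0.6266, 0.0638, 0.064]
tcp_rot: [[-0.978, 0.21, 0.003], [0.21, 0.978, -0.0], [-0.003, 0.0, -1.0]]
contact_force: [0.2, -0.5, 8.7]
grip_width: -0.0001
along strip -30.0 across 65.2 z 64.0 jaw 77.86 F [ 0.2 -0.5  8.7] w -0.0001 t 29.80 to start tool [ 65.2 -37.   -0.2]
hx -1.1087187141381274 hy 0.7959061008729245
```

View pics/scene12.png

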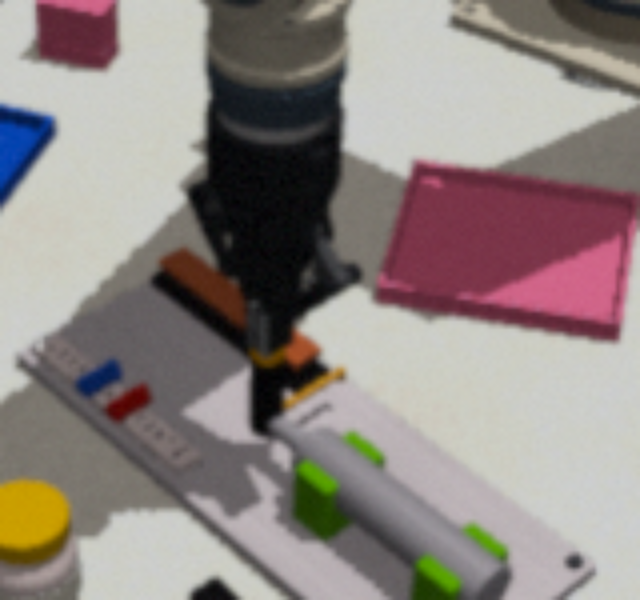

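The fingers shut on top of the handle's yellow cap at crop (268,355), while the reported TCP is z 64. The block's top gave the same offset (60 vs 22.6), so the real tips are about 38 mm above the reported TCP. That means the first try at the block rested on its top and never went inside it. I'll rise, open, and go down to a reported z of about 26.

```bash
python3 -m creep '0 0 -10 0 1;0 0 -20 0 1;0 0 0 0 0;0 0 0 0 0;0 0 0 0 0;0 0 0 0 0;0 0 0 0 0;0 0 0 0 0;0 0 0 0 0'
python3 - <<'E'
from g import *
s=r.state();R=s["tcp_rot"];d=np.r_[.62555,.0629,.026]-s["tcp_pos"];print((R.T@d*1000),s["tcp_pos"],s["grip_width"],s["contact_force"],s["t"])
c=cam("wrist","w13")
m=mask(c,(20,150,60),(32,255,255),(290,200,360,300));M=cv2.moments(m)
print(M["m10"]/M["m00"],M["m01"]/M["m00"],onz(c,[(M["m10"]/M["m00"],M["m01"]/M["m00"])],.102)*1000)
E
```

```text
t: 30.98
tcp_pos: [0.6257, 0.0639, 0.0926]
tcp_rot: [[-0.978, 0.21, -0.0], [0.21, 0.978, 0.0], [0.0, 0.0, -1.0]]
contact_force: [-0.1, 0.1, -0.4]
grip_width: 0.0855
[-0.10772245 -0.96545978 66.64367515] [0.62565039 0.06386509 0.09264369] 0.08550616625597253 [-0.14085028  0.09238419 -0.38494137] 30.975
323.64832713754646 273.50483271375464 [[618.98049315  64.28795668 102.        ]]
```

View pics/w13.png

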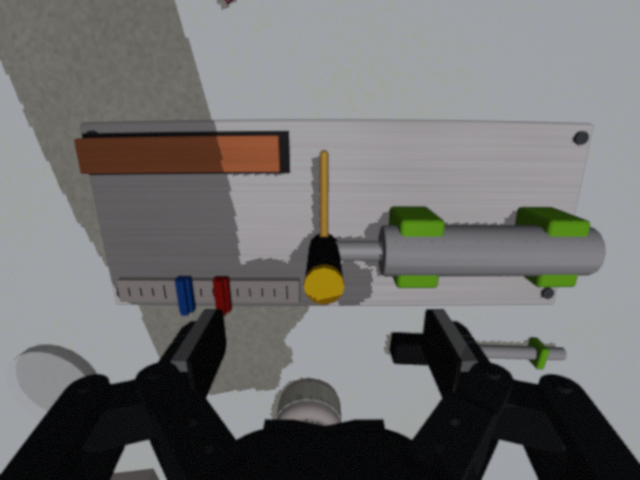

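```bash
python3 -m creep '0 -1 20 0 0;0 0 20 0 0;0 0 15 0 0;0 0 8 0 0;0 0 3.5 0 0;0 0 0 0 0;0 0 0 0 0.3;0 0 0 0 0.5;0 0 0 0 0.6;0 0 0 0 0.6'
python3 - <<'E'
from g import *
s=r.state();d=s["tcp_pos"][:2]*1000-[625.55,62.9];print("hx",d@a,"hy",d@b)
c=cam("scene");cv2.imwrite("pics/scene14.png",cv2.resize(c["pixels"][170:320,260:420,::-1],None,fx=4,fy=4))
E
```

```text
t: 32.28
tcp_pos: [0.6255, 0.0629, 0.0263]
tcp_rot: [[-0.978, 0.21, 0.0], [0.21, 0.978, 0.0], [-0.0, 0.0, -1.0]]
contact_force: [-0.7, -0.3, -0.4]
grip_width: 0.0343
hx 0.044357023923844795 hy -0.07224739310278952
```

View pics/scene14.png

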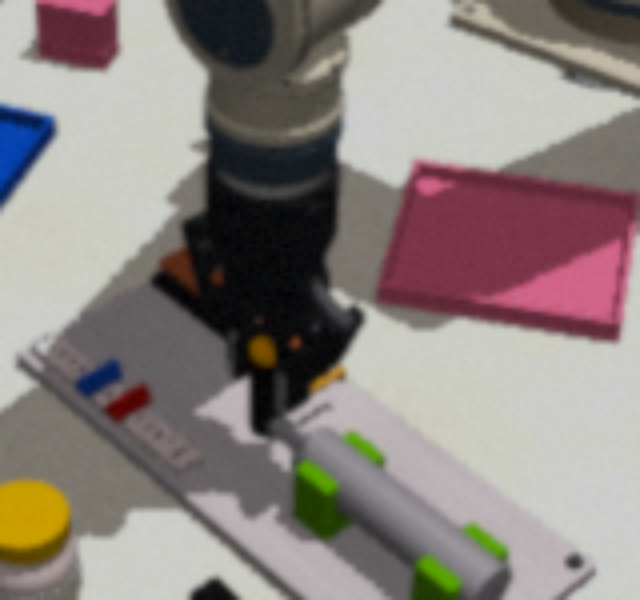

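The fingers now straddle the post, with the yellow top visible between them at crop (262,350). Closing.

```bash
python3 -m creep '0 0 0 0 0.7;0 0 0 0 0.8;0 0 0 0 1;0 0 0 0 1;0 0 0 0 1;0 0 0 0 1'
python3 - <<'E'
from g import *
s=r.state();d=s["tcp_pos"][:2]*1000-[625.55,62.9];print("hx",d@a,"hy",d@b)
E
```

```text
t: 33.08
tcp_pos: [0.6255, 0.063, 0.0263]
tcp_rot: [[-0.978, 0.21, 0.0], [0.21, 0.978, 0.0], [-0.0, 0.0, -1.0]]
contact_force: [-0.9, 4.4, 5.0]
grip_width: 0.0209
hx -0.10536774775603715 hy -0.0705860597602741
```

Gripped at 21 mm. Pulling along tool -y.

```bash
python3 -m creep '0 -2 0 0 1;0 -4 0 0 1;0 -4 0 0 1;0 -4 0 0 1;0 -4 0 0 1;0 -4 0 0 1;0 -4 0 0 1;0 -4 0 0 1;0 -4 0 0 1;0 -4 0 0 1'
python3 -m creep '0 -5 0 0 1;0 -5 0 0 1;0 -5 0 0 1;0 -5 0 0 1;0 -5 0 0 1;0 -5 0 0 1;0 -5 0 0 1;0 -4 0 0 1;0 -2 0 0 1;0 0 0 0 1'
python3 - <<'E'
from g import *
s=r.state();d=s["tcp_pos"][:2]*1000-[625.55,62.9];print("hx",d@a,"hy",d@b,s["contact_force"],s["grip_width"])
cam("wrist","w15")
c=cam("scene");cv2.imwrite("pics/scene15.png",cv2.resize(c["pixels"][170:320,260:420,::-1],None,fx=4,fy=4))
E
```

```text
t: 34.33
tcp_pos: [0.6175, 0.0258, 0.0264]
tcp_rot: [[-0.978, 0.21, 0.0], [0.21, 0.978, 0.001], [-0.0, 0.001, -1.0]]
contact_force: [-0.2, 5.8, 5.1]
grip_width: 0.0209
t: 35.58
tcp_pos: [0.6089, -0.014, 0.0264]
tcp_rot: [[-0.978, 0.21, 0.0], [0.21, 0.978, 0.001], [-0.0, 0.001, -1.0]]
contact_force: [1.0, 7.4, 5.3]
grip_width: 0.0208
hx 78.63240250938267 hy -0.03703739563907898 [0.9813049  7.40945307 5.34517392] 0.02077016781193566
```

View pics/scene15.png

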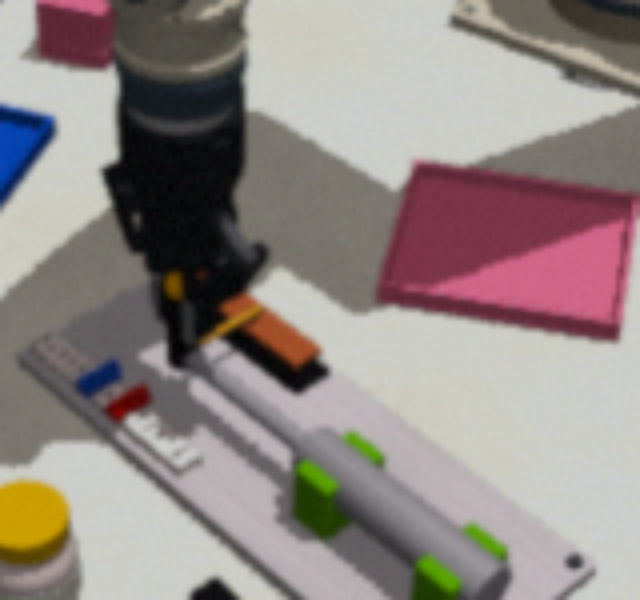

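View pics/w15.png

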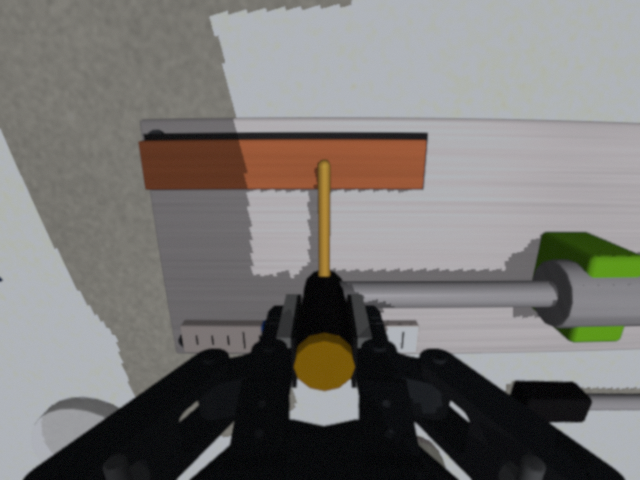

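The handle is pulled and held, with its yellow top at (325,362) in the gripper. Cross-checking its travel by the brass arm's position against the strip and the handle top's position.

```bash
python3 - <<'E'
from g import *
c=cam("wrist")
m=mask(c,(16,110,60),(30,255,255),(312,195,336,270));k=np.argwhere(m>0)[:,::-1]
d=onz(c,k,.046)[:,:2]*1000-near;print("arm along mid",((d@a).min()+(d@a).max())/2,np.median(d@a),"travel",np.median(d@a)+28.92)
m=mask(c,(3,110,30),(16,255,255),(345,130,440,192));k=np.argwhere(m>0)[:,::-1]
d=onz(c,k,.035)[:,:2]*1000-near;print("strip near edge along",np.percentile(d@a,0.5))
c=cam("scene")
m=mask(c,(18,150,60),(32,255,255),(298,235,308,248));print(m.sum()/255)
q=np.argwhere(m>0)[:,::-1].mean(0);w=onz(c,[q],.102)[0,:2]*1000-[625.55,62.9];print("scene handle hx",w@a,w@b)
m=mask(c,(0,150,40),(6,255,255),(284,262,300,278));q=np.argwhere(m>0)[:,::-1].mean(0);w=onz(c,[q],.031)[0,:2]*1000-[625.55,62.9];print("scene red hx",w@a,w@b)
s=r.state();d=s["tcp_pos"][:2]*1000-[625.55,62.9];print(d@a,s["contact_force"],s["t"])
E
```

```text
arm along mid 50.56802929286265 50.50487821170832 travel 79.42487821170832
strip near edge along 1.9481077691455926
26.0
scene handle hx 79.24466657067693 9.724908848035103
scene red hx 75.29387780742535 51.44298512534895
78.54082243638123 [0.50598089 7.48135156 4.53063739] 35.775
```

TCP travel is 78.6 mm against a target of about 79.5, so I'll nudge 0.9 mm. The scene camera's estimate is only coarse because the top is partly hidden.

```bash
python3 -m creep '0 -0.9 0 0 1;0 0 0 0 1;0 0 0 0 1;0 0 0 0 1;0 0 0 0 1'
python3 - <<'E'
from g import *
s=r.state();d=s["tcp_pos"][:2]*1000-[625.55,62.9];print(d@a,d@b,s["contact_force"],s["grip_width"],s["t"])
c=cam("side","side16")
E
```

```text
t: 36.4
tcp_pos: [0.6088, -0.0147, 0.0264]
tcp_rot: [[-0.978, 0.21, 0.001], [0.21, 0.978, 0.001], [-0.0, 0.001, -1.0]]
contact_force: [0.7, 7.6, 4.8]
grip_width: 0.0205
79.38987071172943 -0.010580113238601384 [0.67491625 7.59924922 4.76771662] 0.020453313618059007 36.4
```

View pics/side16.png

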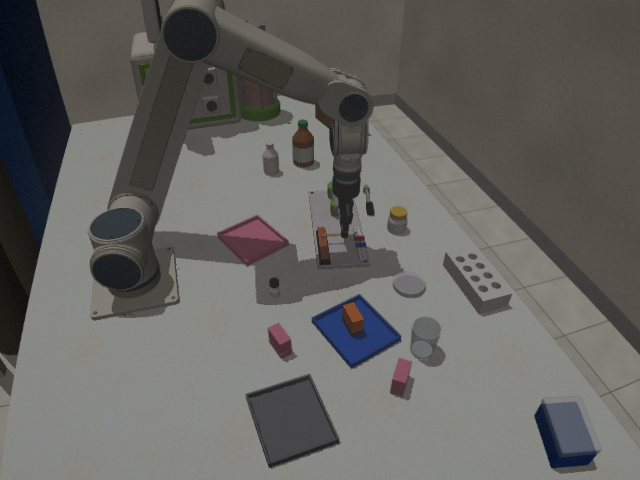

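The side view shows the block upright in the blue tray at (353,318), the bystanders in place, and the handle held at (345,232), level with the red clip.

```bash
python3 -c "
from rig import r
print(r.hand_in())"
```

```text
the job is handed in; nothing more can be done
None
```

I rubbed the copper strip with the orange block and stood the block back upright in the blue tray. The black handle is pulled out to the red clip and still gripped there; I handed in at about 36.5 s.

**Rub:** The block's centre went from about 7 mm past the strip's near end to 1.5 mm short of the far end, at about 24 mm/s. The block overlapped both ends, and I started 7 mm in to stay clear of the brass arm. It was pressed 3.5 mm down all the way, reading 2.3–3.1 N each time I checked.

**Pull:** At my last check the gripper was 79.4 mm along the pull, and three wrist-camera measurements put the red clip at 79.1–79.7 mm. The grip was firm, with about 7.6 N on the gripper from the spring.

**What went wrong or disagreed:**
- **First grasps:** My first grasp of both the block and the handle failed. The real fingertips sit about 38 mm above the reported tool position, so the fingers shut on top of each. That pressed about 43 N on the block and 9 N on the handle. I saw no movement of either. The 43 N was on the fingertips, but it is above the 40 N limit set for the arm and gripper's body.
- **Scene camera:** It put the handle at 79.2 mm but the red clip at 75.3 mm. The view was partly hidden and its sideways readings were 6–10 mm off, so I relied on the wrist camera.
- **Brass arm:** Its position gave between 77.5 and 79.4 mm of pull before a final 0.9 mm nudge.

The last side view showed the bottles and other things where they had been.

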